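Line up a quarter-turn fastener and hold the lamp cover shut

TASK

The sprung lamp cover on top of the microscope's light source cannot go down, because the quarter-turn fastener at its front stands across the slot in the frame: turn the fastener's black wing until it lines up with the two white marks beside it, and let go of it. Then press the blue cover plate down until it is fully home on its frame, and finish while still holding it pressed there, with your fingers on the plate and clear of the fastener so that I can lock it. Leave the other things on and around the bench where they stand.

Things in the scene. Friction and masses are not known exactly. Their poses are not given: they have to be found in the camera images.
- light_source: white metal light-source housing with a black control fascia, 280 (x) x 220 (y) x 118 mm high, fixed to the bench; origin at the centre of its underside, x towards its back (the fascia is on its -x side), z up. Its flat top is 118 mm above the bench; the cover lies on the front part of the top, its hinge runs along y 50 mm behind the centre
- cover (a joint): hinge of the lamp cover in rad: 0 = home, plate level against a hard stop on the frame; 0.10 = raised by its spring (front edge 17 mm up), as at the start and whenever it is not pressed. Pressed at the middle of the plate it takes about 4 N to start it and 10 N to keep it home. With the fastener over about 0.13 rad off, its cross-bar lands on the frame and stops the cover hard at about 0.05
- cover_plate: blue sheet-metal cover plate, 175 (x) x 170 (y) x 4 mm, that tilts with the cover hinge; origin at the middle of its back edge on the underside, on the hinge line (120 mm above the bench); the plate reaches from there 175 mm towards its own -x; z out of its upper face. Everything on its upper face is flat except the fastener
- cover_middle (a point): point on the upper face of the cover plate, on its centre line, 90 mm in front of the hinge line and 60 mm behind the fastener's axis; a free, flat place to press
- fastener (a joint): angle of the quarter-turn fastener in rad, positive anticlockwise seen from above: 0 = wing and cross-bar in line with the two white marks and the slot below; about 1.57 = straight across it. It turns from -0.5 to 1.75 with light friction (0.05 N m) and stays where it is left
- wing: black thumb wing on top of the fastener, an upright bar 36 mm long (its own y), 10 mm thick (its own x) and 26 mm high, with a white line along its top, on a round black base of 32 mm diameter and 7 mm height; origin on the turning axis at the upper face of the cover plate, z up along the axis. The axis is on the plate's centre line, 150 mm in front of the hinge line and 25 mm behind the front edge. The white marks lie on the plate along the plate's y, either side of it
- screw_dish: steel dish with two thumbscrews, 66 mm diameter, 16 mm high, standing on the rear part of the light source's top; origin at its underside; leave alone
- screwdriver: screwdriver with an orange handle, 190 mm, lying on the bench; leave alone
- oil_bottle: small amber immersion-oil bottle, 30 mm diameter, 75 mm high; origin at its underside; leave alone
- stain_jar: glass staining jar with a white lid, 60 mm diameter, 95 mm high; origin at its underside; leave alone
- slide_box: blue slide box, 95 x 175 x 34 mm; origin at its underside; leave alone
- old_lamp: spent reflector lamp on a square foot, 51 mm diameter, 45 mm high; origin at its underside; leave alone
- dish_stack: stack of three pale petri dishes, 90 mm diameter, 44 mm high; origin at its underside; leave alone

How it is judged:
On the way:
1. the fastener's wing is turned into line with the two white marks (value of joint fastener between -0.15 and 0.15 rad), for 0.2 s.
At the end, for the whole second after the job is handed in: The cover is fully home on its frame (hinge below 0.015 rad, 2.6 mm at the front edge), kept there by the fingers pressing on the cover plate with more than 3 N, the fingers do not touch the fastener's wing, and the fastener is still in line with the marks (within 0.2 rad) (value of joint cover below 0.015 rad and contact force between the fingers and cover_plate above 3 N and contact force between the fingers and wing below 0.3 N and value of joint fastener between -0.2 and 0.2 rad); the arm keeps its last pose, push and grip.
It fails at once if another thing on the bench or on the light source is moved by more than 20 mm (distance of any of screw_dish, screwdriver, oil_bottle, stain_jar, slide_box, old_lamp, dish_stack from where it was at the start of the episode above 0.02 m).
It also fails if it takes over 42 s, if anything falls off the work surface, if the arm or the gripper's body presses on something with over 40 N, if the wrist force passes 120 N, or if a joint passes its speed limit or range.

ROBOT

A 6-joint arm with a two-finger parallel gripper is mounted at the origin on the work surface. World frame = base frame: x ahead of the robot, y to its left, z up, the work surface at z = 0. Lengths are in m, angles in rad, forces in N, time in s.
With the tool pointing down it reaches from about 0.225 to 0.875 m from the base axis. Payload 3.4 kg.
Tool frame: the origin (TCP) lies between the finger pads; the fingertips stand 22 mm ahead of it and the grasp point (between the pads) lies 3 mm ahead of it; z points along the fingers, y is the line along which they close (so a half turn about z gives the same grasp; the last joint's range is limited). The gripper opens to 85 mm and grips with 20 to 120 N. Pads are 22 mm wide; open, the fingers measure 114 mm over their backs; the gripper's body (76 mm by 85 mm) begins 54 mm behind the grasp point. The pads swing forward as they close: fully open they stand 13 mm farther back than shut.
Start: joints at [1.024, 0.276, 1.505, -0, 1.361, -0.121], TCP at [0.238, 0.524, 0.253] pointing down, gripper open.
Joint ranges: [-2.89, 2.89], [-0.75, 2.08], [0.22, 2.7], [-1.18, 4.32], [0.11, 2.71], [-2.7, 2.7]. Speed limits (rad/s): [2.57, 2.57, 3.14, 3.14, 3.14, 3.14].

INTERFACE

Orientations are given as a unit quaternion [x, y, z, w].
In Python, from rig import r, viewer, workorder gives the robot as it stands.
- The arm moves only by the tool jog_arm, never from a script. Its argument "motion" is a list of rows, each a list of 3 entries, a list of its own where there are three numbers: the opening, from 0 (shut) to 1 (fully open), then the shift along the tool's x, y, z in units of 100 mm (1.0 is 100 mm), then the turn, a rotation vector about the tool's x, y, z in units of 60 degrees (1.0 is 60 degrees). A call has 1 to 8 rows; each row is the pose to reach, as a shift and turn from the pose commanded when the call began, along the tool's axes at that moment; what a row does not reach only later rows make up. A row lasts 1/8 s, in which the tool goes at most 62.5 mm and 10.7 degrees, less where a joint would pass 70% of its speed; a pose out of reach is approached as far as the arm can. A call with a number of a shift or a turn outside -1 to 1 is refused whole. A call with a gripper value outside its range is refused whole. The fingers move at their own pace and stop on an object; "squeeze" is the grip in N (left out, the last holds). Time passes only in rows, so rows that repeat a pose let the fingers close. It gives the time, the measured TCP pose, the force, the opening and the grip force at its end, in the units of the state.
- r.get_state(): the state, without advancing time (a new reading comes with each control period).
- viewer.snapshot(name): name is "scene" or "side" or "wrist"; returns a dict with "frame" (480x640x3 uint8, blue, green, red), "vfov" (degrees; the focal length in pixels is half the picture's height over the tangent of half this angle, whatever the lens; pixels are square), "cx", "cy" (the principal point, pixels), "origin" and "attitude" of the camera in the world; the wrist camera has in their place "hand_eye" (4x4, takes a point from camera to tool coordinates, whose origin is the TCP and whose axes are the flange's). Camera axes: x right, y down, z forward; pixel columns grow to the right and rows downward; lengths in m; the calibration is good to about 2 mm. A picture is of the moment at which its call begins: read the wrist's pose just before it. There is no depth.
- workorder.close_job(): hands the job in; it is judged then, once.
The state is a dict: "clock": time; "qpos": joint angles; "qvel": joint speeds; "effort": joint torques, N m; "eef_pos": TCP position; "ee_rot": TCP orientation; "contact_force": force on the tool from outside, world axes, zero at the start; "ft_torque": the same for the moment, N m; "finger_gap": finger opening in m; "grasp_force": force on a finger pad.
Only numpy, scipy, OpenCV 4.12 (cv2) and the standard library are available. Lean on these libraries where they do the work, as an engineer would, in place of code of your own. Each camera call takes 0.05 s, during which the arm holds its last target. There are 200 camera calls.

## Working session

There is one attempt and no reset: what is moved stays moved. The work goes in short steps, Python scripts to look and compute and a tool call to move; the robot and the scene stay as the last step left them, time stands still between calls to the robot, and variables do not carry over. Pictures are saved under pics/ and viewed, at most 10 in all, crops included, and the job is handed in when it is done.

Besides the shell and the picture viewer there is one more tool, called after ">>>" as name([rows], argument=value, ...), one row to a line, values as JSON. jog_arm: Moves the arm, as the interface text tells. Its arguments: {"type":"object","properties":{"motion":{"type":"array"},"squeeze":{"type":"number"}},"required":["motion"]}

```bash
mkdir -p pics; ls; cat > h.py <<'E'
import numpy as np, cv2
from scipy.spatial.transform import Rotation as R
from rig import r, viewer, workorder
def snap(name,fn=None):
    s=r.get_state(); d=viewer.snapshot(name); im=np.array(d["frame"])
    f=240/np.tan(np.radians(d["vfov"])/2)
    if "hand_eye" in d:
        T=np.eye(4);T[:3,:3]=R.from_quat(s["ee_rot"]).as_matrix();T[:3,3]=s["eef_pos"];T=T@np.array(d["hand_eye"])
        o,A=T[:3,3],T[:3,:3]
    else:
        o=np.array(d["origin"]);A=np.array(d["attitude"])
        A=R.from_quat(A).as_matrix() if A.size==4 else A.reshape(3,3)
    if fn: cv2.imwrite("pics/"+fn,im)
    return dict(im=im,f=f,cx=d["cx"],cy=d["cy"],o=o,A=A)
def ray(c,u,v):
    d=c["A"]@np.array([(u-c["cx"])/c["f"],(v-c["cy"])/c["f"],1]);return c["o"],d/np.linalg.norm(d)
def onz(c,u,v,z):
    o,d=ray(c,u,v);return o+d*(z-o[2])/d[2]
def tri(*rs):
    M=np.zeros((3,3));b=np.zeros(3)
    for o,d in rs:
        P=np.eye(3)-np.outer(d,d);M+=P;b+=P@o
    return np.linalg.solve(M,b)
E
python3 - <<'E'
from h import *
a=snap("scene");b=snap("side")
for n,c in(("scene",a),("side",b)):print(n,c["o"],c["A"],c["f"])
cv2.imwrite("pics/a.png",a["im"]);cv2.imwrite("pics/b.png",b["im"])
E
```

```text
pics
scene [0.90263728 0.40173833 0.98379013] [[-7.65364942e-01  5.40595685e-01 -3.49246062e-01]
 [ 6.43596448e-01  6.42587146e-01 -4.15770815e-01]
 [-3.42878421e-04 -5.42989931e-01 -8.39739137e-01]] 458.123754028522
side [ 0.25843645 -0.77573927  0.98545217] [[ 0.93927548 -0.25613554  0.22837723]
 [-0.34300903 -0.72075439  0.60237689]
 [ 0.01031376 -0.64413329 -0.76484373]] 471.2234273700117
```

View pics/a.png

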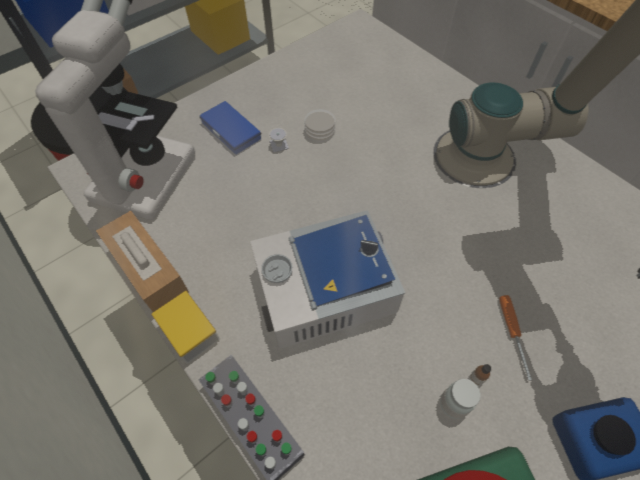

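View pics/b.png

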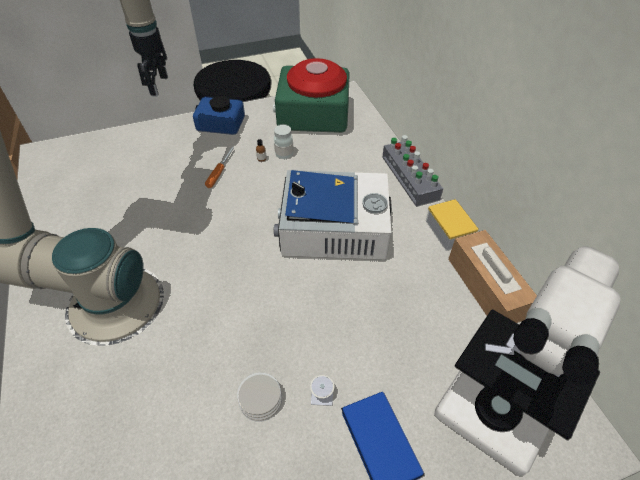

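The scene view shows the light source with its blue plate at about (291,236), (367,216), (396,285), (315,303), and the wing at (369,248). In the side view the plate is around (320,197) and the wing is at (298,189).

```bash
cat >> h.py <<'E'
def quad(c,box):
    x0,y0,x1,y1=box;im=c["im"][y0:y1,x0:x1];h=cv2.cvtColor(im,cv2.COLOR_BGR2HSV)
    m=cv2.inRange(h,(100,120,40),(125,255,255))
    m=cv2.morphologyEx(m,cv2.MORPH_CLOSE,np.ones((5,5)))
    k=max(cv2.findContours(m,0,2)[0],key=cv2.contourArea);k=cv2.convexHull(k)
    for e in np.arange(.01,.1,.005):
        p=cv2.approxPolyDP(k,e*cv2.arcLength(k,True),True)
        if len(p)<=4:break
    return p.reshape(-1,2)+[x0,y0]
def dark(c,box,t=50):
    x0,y0,x1,y1=box;m=(c["im"][y0:y1,x0:x1].max(2)<t).astype(np.uint8)
    k=max(cv2.findContours(m,0,2)[0],key=cv2.contourArea);(u,v),wh,an=cv2.minAreaRect(k)
    return (u+x0,v+y0),wh,an
E
python3 - <<'E'
from h import *
a=snap("scene");b=snap("side")
qa=quad(a,(270,200,420,320));qb=quad(b,(270,160,375,235));print(qa.tolist(),qb.tolist())
for p in qa:print("a",p,onz(a,*p,.128).round(3))
for p in qb:print("b",p,onz(b,*p,.128).round(3))
wa=dark(a,(350,230,390,265));wb=dark(b,(288,176,312,202));print(wa,wb)
print(tri(ray(a,*wa[0]),ray(b,*wb[0])))
print(r.get_state()["ee_rot"],R.from_quat(r.get_state()["ee_rot"]).as_matrix().round(3))
i=np.hstack([cv2.resize(a["im"][205:310,280:410],None,fx=3,fy=3,interpolation=2),cv2.resize(b["im"][165:235,275:375],(390,315),interpolation=2)[:, :]])
cv2.imwrite("pics/c.png",i)
E
```

```text
[[336, 227], [342, 294], [318, 303], [305, 238]] [[291, 171], [352, 177], [352, 222], [287, 215]]
a [336 227] [ 0.52  -0.008  0.128]
a [342 294] [0.618 0.123 0.128]
a [318 303] [0.668 0.107 0.128]
a [305 238] [ 0.591 -0.03   0.128]
b [291 171] [0.52  0.18  0.128]
b [352 177] [0.668 0.102 0.128]
b [352 222] [ 0.605 -0.052  0.128]
b [287 215] [0.46  0.025 0.128]Traceback (most recent call last):
  File "<stdin>", line 6, in <module>
  File "h.py", line 35, in dark
    k=max(cv2.findContours(m,0,2)[0],key=cv2.contourArea);(u,v),wh,an=cv2.minAreaRect(k)
ValueError: max() iterable argument is empty
```

```bash
python3 - <<'E'
from h import *
s=r.get_state();M=R.from_quat(s["ee_rot"]).as_matrix();print(M.round(3),s["eef_pos"],s["clock"],s["finger_gap"])
d=viewer.snapshot("wrist");print(np.array(d["hand_eye"]).round(3),d["vfov"])
print((M.T@(np.array([.513,.093,.32])-s["eef_pos"])*10).round(2))
E
```

```text
[[-0.911  0.413 -0.001]
 [ 0.413  0.911 -0.001]
 [ 0.    -0.001 -1.   ]] [0.23737516 0.5234111  0.25277747] 0.2 0.08549079158195635
[[-0.    -0.965 -0.262  0.066]
 [ 1.    -0.    -0.001  0.001]
 [ 0.    -0.262  0.965 -0.121]
 [ 0.     0.     0.     1.   ]] 58.30708024615751
[-4.29 -2.78 -0.67]
```

>>> jog_arm([
  [1,[-0.5,-0.32,-0.3],[0,0,0]],
  [1,[-1,-0.65,-0.3],[0,0,0]],
  [1,[-1,-0.65,-0.3],[0,0,0]],
])

```text
clock: 0.62
eef_pos: [0.3035, 0.4203, 0.2839]
ee_rot: [0.214, 0.977, -0.0, 0.001]
contact_force: [-0.0, 0.3, 0.8]
finger_gap: 0.0853
grasp_force: 0.0
```

>>> jog_arm([
  [1,[-0.5,-0.32,0],[0,0,0]],
  [1,[-1,-0.65,0],[0,0,0]],
  [1,[-1,-0.65,0],[0,0,0]],
])

```text
clock: 1.0
eef_pos: [0.3674, 0.3206, 0.2831]
ee_rot: [0.214, 0.977, -0.0, 0.0]
contact_force: [-0.3, 0.3, -0.5]
finger_gap: 0.0854
grasp_force: 0.0
```

>>> jog_arm([
  [1,[-0.5,-0.32,0],[0,0,0]],
  [1,[-1,-0.65,0],[0,0,0]],
  [1,[-1,-0.65,0],[0,0,0]],
])

```text
clock: 1.38
eef_pos: [0.4318, 0.221, 0.283]
ee_rot: [0.213, 0.977, 0.0, 0.0]
contact_force: [-0.3, -0.2, -0.8]
finger_gap: 0.0852
grasp_force: 0.0
```

>>> jog_arm([
  [1,[-0.5,-0.35,0],[0,0,0]],
  [1,[-1,-0.75,0],[0,0,0]],
  [1,[-1.0,-0.8,0],[0,0,0]],
])

```text
clock: 1.75
eef_pos: [0.4897, 0.1074, 0.2829]
ee_rot: [0.213, 0.977, 0.0, 0.0]
contact_force: [-0.5, 0.9, -0.1]
finger_gap: 0.0855
grasp_force: 0.0
```

```bash
python3 - <<'E'
from h import *
c=snap("wrist","w1.png");s=r.get_state();print(s["clock"],s["eef_pos"],s["qpos"])
E
```

```text
1.8 [0.48817791 0.10823561 0.28286494] [ 7.82178590e-02  1.46620739e-01  1.60309930e+00  1.06601745e-03
  1.39328012e+00 -1.06548085e+00]
```

View pics/w1.png

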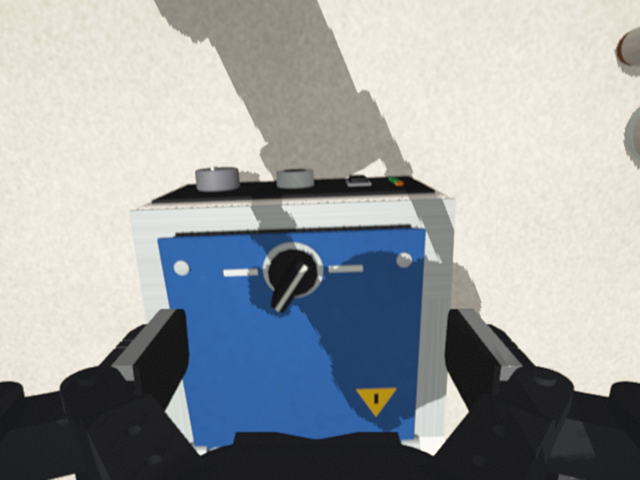

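The wrist view shows the fastener base at (293,270), the white marks at (240,272) and (346,268), and the wing's white line running from about (306,265) to (278,306). The wing is about 60° off the marks.

```bash
cat >> h.py <<'E'
def blobs(c,box,sat=70,val=120,amin=25):
    x0,y0,x1,y1=box;h=cv2.cvtColor(c["im"][y0:y1,x0:x1],cv2.COLOR_BGR2HSV)
    m=((h[...,1]<sat)&(h[...,2]>val)).astype(np.uint8);out=[]
    for k in cv2.findContours(m,0,1)[0]:
        if cv2.contourArea(k)<amin:continue
        q=k.reshape(-1,2).astype(float)+[x0,y0];p=cv2.minAreaRect(k)
        vx,vy,_,_=cv2.fitLine(k,2,0,.01,.01).ravel();t=(q-q.mean(0))@[vx,vy];ctr=np.array(p[0])+[x0,y0]
        out.append((ctr,np.array(p[1]).round(1),q[t.argmin()],q[t.argmax()]))
    return out
E
python3 - <<'E'
from h import *
c=snap("wrist")
for b in blobs(c,(170,240,420,320)):print(*b)
cv2.imwrite("pics/w2.png",cv2.resize(c["im"][235:325,210:380],None,fx=4,fy=4,interpolation=2))
E
```

```text
[240.96674347 275.03562927] [ 6.9 34.1] [224. 278.] [258. 274.]
[291.07406616 291.22047043] [ 4.4 53.5] [277. 314.] [306. 269.]
[345.50471497 271.60848999] [ 6.6 33.3] [329. 275.] [362. 268.]
[182.  270.5] [13. 14.] [175. 267.] [189. 274.]
[404.50003052 262.49999428] [12.7 14.1] [398. 266.] [411. 259.]
[293.78365326 270.07112503] [60.1 49.4] [264. 266.] [323. 278.]
```

View pics/w2.png

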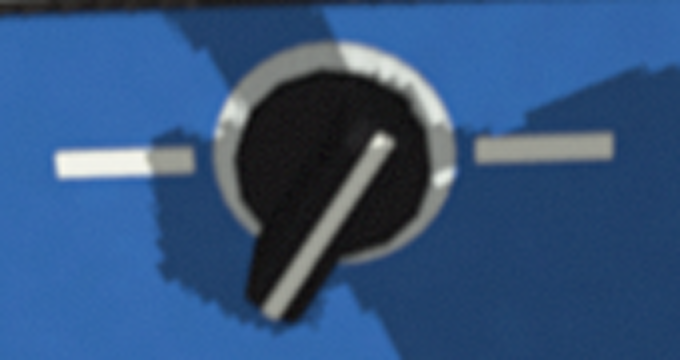

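The enlarged crop shows the marks either side of the base, with the white line running from upper right (crop 385,140) to lower left (270,315). I'll get a first fix with the text's heights, then take a second view to check them.

```bash
cat > m.py <<'E'
from h import *
import json,sys
def go(box,zl=.165,zm=.139):
    c=snap("wrist");s=r.get_state();bl=blobs(c,box)
    M=R.from_quat(s["ee_rot"]).as_matrix()
    # line: the thin blob (aspect>2) that is longest
    thin=[b for b in bl if max(b[1])/min(b[1])>3]
    ln=max(thin,key=lambda b:max(b[1]));mk=[b for b in thin if b is not ln]
    P,Q=onz(c,*ln[2],zl),onz(c,*ln[3],zl);L=onz(c,*ln[0],zl)
    mk=[onz(c,*b[0],zm) for b in mk];print("line",P.round(4),Q.round(4),np.linalg.norm(P-Q).round(4),"ctr",L.round(4))
    print("marks",[x.round(4).tolist() for x in mk],"mid",np.mean(mk,0).round(4))
    d=Q-P; wa=np.degrees(np.arctan2(d[1],d[0]))
    print("wing deg",wa.round(1),"tool y deg",np.degrees(np.arctan2(M[1,1],M[0,1])).round(1))
    if len(mk)==2: e=mk[1]-mk[0];print("marks deg",np.degrees(np.arctan2(e[1],e[0])).round(1))
    print("L in tool, 100mm",(M.T@(L-s["eef_pos"])*10).round(3),"clock",s["clock"])
    return c,ln
E
python3 - <<'E'
from m import *
c,ln=go((200,240,390,320))
json.dump([c["o"].tolist(),ray(c,*ln[0])[1].tolist()],open("v1.json","w"))
E
```

```text
line [0.5184 0.0692 0.165 ] [0.4994 0.0966 0.165 ] 0.0334 ctr [0.5085 0.083  0.165 ]
marks [[0.4932, 0.052, 0.139], [0.5194, 0.1153, 0.139]] mid [0.5063 0.0837 0.139 ]
wing deg 124.7 tool y deg 65.7
marks deg 67.5
L in tool, 100mm [-0.306 -0.16   1.18 ] clock 1.9
```

>>> jog_arm([
  [1,[-0.15,-0.08,0.3],[0,0,0.17]],
  [1,[-0.3,-0.16,0.6],[0,0,0.34]],
  [1,[-0.3,-0.16,0.6],[0,0,0.517]],
  [1,[-0.3,-0.16,0.6],[0,0,0.517]],
])

```text
clock: 2.4
eef_pos: [0.5082, 0.0833, 0.2231]
ee_rot: [0.463, 0.886, 0.0, -0.001]
contact_force: [0.1, 0.6, 0.6]
finger_gap: 0.0852
grasp_force: 0.0
```

```bash
python3 - <<'E'
from m import *
c,ln=go((180,150,460,400))
cv2.imwrite("pics/w3.png",c["im"])
o,d=json.load(open("v1.json"));print("tri",tri((np.array(o),np.array(d)),ray(c,*ln[0])))
E
```

```text
line [0.46   0.0479 0.165 ] [0.5007 0.1472 0.165 ] 0.1073 ctr [0.4743 0.1027 0.165 ]
marks [[0.4935, 0.0517, 0.139], [0.514, 0.075, 0.139], [0.5195, 0.1151, 0.139]] mid [0.509  0.0806 0.139 ]
wing deg 67.7 tool y deg 34.9
L in tool, 100mm [ 0.356 -0.169  0.585] clock 2.45
tri [0.4717527  0.11604068 0.27533272]
```

View pics/w3.png

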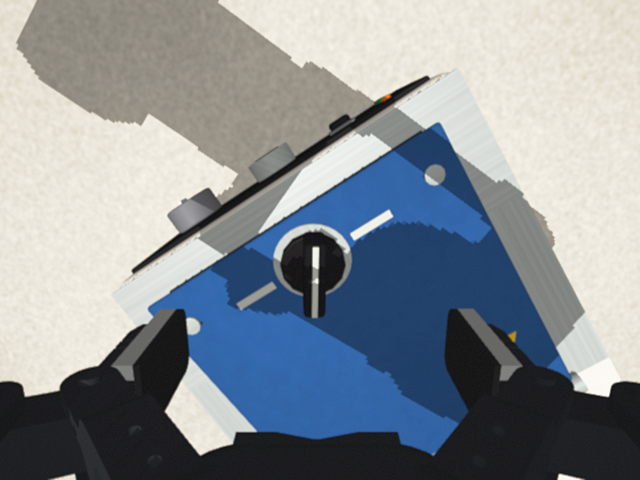

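The wing line runs from (316,248) to (314,317), so it lies along the tool's x and is centred within 2 mm. The marks come out at the same place from two heights with z = 0.139, which confirms the plate height. Next I descend and close.

>>> jog_arm([
  [1,[0,-0.02,0.3],[0,0,0]],
  [1,[0,-0.02,0.52],[0,0,0]],
  [1,[0,-0.02,0.52],[0,0,0]],
  [0,[0,-0.02,0.52],[0,0,0]],
  [0,[0,-0.02,0.52],[0,0,0]],
  [0,[0,-0.02,0.52],[0,0,0]],
  [0,[0,-0.02,0.52],[0,0,0]],
  [0,[0,-0.02,0.52],[0,0,0]],
], squeeze=20)

```text
clock: 3.45
eef_pos: [0.5084, 0.0805, 0.1718]
ee_rot: [0.465, 0.885, 0.001, 0.001]
contact_force: [3.4, 3.1, 0.8]
finger_gap: 0.0097
grasp_force: 22.6
```

>>> jog_arm([
  [0,[0,0,0],[0,0,0.16]],
  [0,[0,0,0],[0,0,0.32]],
  [0,[0,0,0],[0,0,0.48]],
  [0,[0,0,0],[0,0,0.64]],
  [0,[0,0,0],[0,0,0.8]],
  [0,[0,0,0],[0,0,0.955]],
  [0,[0,0,0],[0,0,0.955]],
  [0,[0,0,0],[0,0,0.955]],
])

```text
clock: 4.45
eef_pos: [0.5057, 0.0803, 0.1708]
ee_rot: [0.832, 0.555, -0.001, -0.001]
contact_force: [-3.3, 3.4, 1.4]
finger_gap: 0.0093
grasp_force: 29.7
```

>>> jog_arm([
  [0.5,[0,0,0],[0,0,0]],
  [0.6,[0,0,0],[0,0,0]],
  [0.6,[0,0,0],[0,0,0]],
  [0.6,[0,0,-0.3],[0,0,0]],
  [0.6,[0,0,-0.6],[0,0,0]],
  [0.6,[0,0,-0.6],[0,0,0]],
])

```text
clock: 5.2
eef_pos: [0.5092, 0.0798, 0.2337]
ee_rot: [0.832, 0.554, 0.003, 0.002]
contact_force: [-0.6, 1.0, -0.6]
finger_gap: 0.0516
grasp_force: 0.0
```

```bash
python3 - <<'E'
from m import *
c=snap("wrist","w4.png");s=r.get_state();print(s["clock"],s["eef_pos"],s["qpos"],s["finger_gap"])
for b in blobs(c,(200,130,440,400)):print(*b)
E
```

```text
5.25 [0.50801323 0.07976661 0.23208172] [ 2.05142843e-02  1.96658966e-01  1.66799754e+00 -2.16690383e-04
  1.27416463e+00  4.16915196e-01] 0.05125277080436982
[297.50001526 377.00003052] [16.3 16.3] [289. 376.] [306. 379.]
[278.92691803 269.06538391] [49.7 15. ] [271. 245.] [296. 288.]
[336.57955933 260.88206482] [ 9.1 39. ] [328. 279.] [337. 241.]
[309.30964661 284.66497803] [ 9.5 97.3] [303. 333.] [311. 236.]
[304.87486267 225.74250031] [13.6 54. ] [278. 233.] [332. 231.]
[304. 189.] [44.  8.] [301. 167.] [305. 211.]
[316.  264.5] [269. 174.] [232. 130.] [403. 399.]
[217.5 222. ] [184.  35.] [200. 314.] [226. 130.]
```

View pics/w4.png

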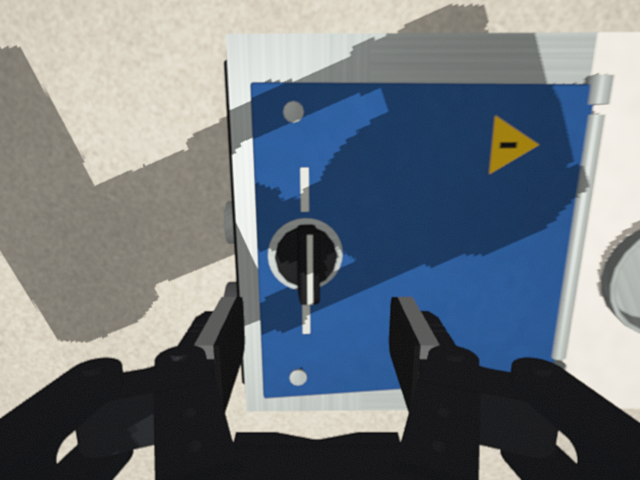

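The wing line from (310,235) to (309,300) is now parallel with the marks at (304,190) and (306,320). Next I shut the fingers and go over the cover middle.

>>> jog_arm([
  [0,[-0.03,0.3,0],[0,0,0]],
  [0,[-0.03,0.6,0],[0,0,0]],
  [0,[-0.03,0.6,0],[0,0,0]],
  [0,[-0.03,0.6,0.3],[0,0,0]],
  [0,[-0.03,0.6,0.6],[0,0,0]],
  [0,[-0.03,0.6,0.6],[0,0,0]],
  [0,[-0.03,0.6,0.6],[0,0,0]],
])

```text
clock: 6.12
eef_pos: [0.5614, 0.0542, 0.1718]
ee_rot: [0.832, 0.554, 0.0, 0.0]
contact_force: [1.5, -0.4, 0.4]
finger_gap: -0.0003
grasp_force: 0.0
```

>>> jog_arm([
  [0,[0,0,0.08],[0,0,0]],
  [0,[0,0,0.13],[0,0,0]],
  [0,[0,0,0.18],[0,0,0]],
  [0,[0,0,0.2],[0,0,0]],
  [0,[0,0,0.2],[0,0,0]],
])

```text
clock: 6.75
eef_pos: [0.5612, 0.0541, 0.1518]
ee_rot: [0.833, 0.554, -0.0, -0.0]
contact_force: [-2.7, 0.4, 6.0]
finger_gap: 0.0001
grasp_force: 2.7
```

>>> jog_arm([
  [0,[0,0,0.03],[0,0,0]],
  [0,[0,0,0.05],[0,0,0]],
  [0,[0,0,0.06],[0,0,0]],
  [0,[0,0,0.06],[0,0,0]],
])

```text
clock: 7.25
eef_pos: [0.5609, 0.0543, 0.1465]
ee_rot: [0.833, 0.554, -0.0, -0.0]
contact_force: [-3.5, 2.2, 9.8]
finger_gap: 0.0001
grasp_force: 4.6
```

>>> jog_arm([
  [0,[0,0,0.01],[0,0,0]],
  [0,[0,0,0.02],[0,0,0]],
  [0,[0,0,0.02],[0,0,0]],
])

```text
clock: 7.62
eef_pos: [0.5609, 0.0543, 0.1459]
ee_rot: [0.833, 0.554, 0.0, -0.0]
contact_force: [-6.0, 0.8, 16.6]
finger_gap: -0.0002
grasp_force: 8.1
```

>>> jog_arm([
  [0,[0,0,0.01],[0,0,0]],
  [0,[0,0,0.01],[0,0,0]],
  [0,[0,0,0.01],[0,0,0]],
])

```text
clock: 8.0
eef_pos: [0.5609, 0.0543, 0.1458]
ee_rot: [0.832, 0.554, 0.0, 0.0]
contact_force: [-6.9, 0.6, 20.1]
finger_gap: 0.0002
grasp_force: 10.5
```

```bash
python3 - <<'E'
from h import *
c=snap("wrist");b=snap("side");a=snap("scene")
i=np.hstack([cv2.resize(c["im"],(400,300)),cv2.resize(b["im"][150:270,255:415],(400,300))])
cv2.imwrite("pics/f.png",i);s=r.get_state();print(s["clock"],s["eef_pos"],s["contact_force"])
E
```

```text
8.15 [0.56085812 0.05431707 0.14580996] [-7.71322256  1.57294677 20.89217745]
```

View pics/f.png

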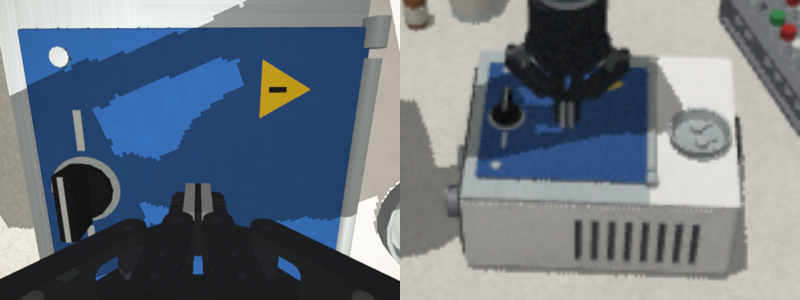

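The fingers press on the plate at about (195,200) in the left half. The wing at (75,205) is in line with its marks and clear of the fingers, and the plate lies flush on its frame. The force is 20 N against a hard stop at the home height, so I'm handing the job in.

```bash
python3 -c "
from rig import workorder
print(workorder.close_job())"
```

```text
the job is handed in; nothing more can be done
None
```

I turned the fastener into line with its marks and let go of it. The job is handed in with the cover held down at its home height, at about 20 N and with the fingers clear of the wing; no verdict came back.

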